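Load a laptop battery into the sloped contact tester

ROBOT

A 6-joint arm with a two-finger parallel gripper is mounted at the origin on a cart in front of the work surface, level with it; the furniture and walls round the work are solid. World frame = base frame: x ahead of the robot, y to its left, z up, the work surface at z = 0. Lengths are in m, angles in rad, forces in N, time in s.
With the tool pointing down it reaches from about 0.25 to 0.725 m from the base axis. Payload 4 kg.
Tool frame: the origin (TCP) lies on the centre line of the jaws, within the pads' length; the fingertips stand 19 mm ahead of it and the grasp point (between the pads) is the TCP (finger_overhang is the distance from the TCP to the fingertips, in m); z points along the fingers, y is the direction in which the jaws open and shut (so a half turn about z gives the same grasp; the last joint's range is limited). The gripper opens to 85 mm and grips with 20 to 120 N. Pads are 22 mm wide; open, the fingers measure 114 mm over their backs; the gripper's body (76 mm by 85 mm) begins 54 mm behind the grasp point. The pads swing forward as they close: fully open they stand 13 mm farther back than shut.
Start: joints at [1.18, 0.241, 0.005, 1.335, 0, 1.571], TCP at [0.19, 0.462, 0.25] pointing down, gripper open.
Joint ranges: [-2.72, 2.72], [-1.05, 1.87], [-1.09, 1.28], [-1.99, 2.15], [-1.42, 1.44], [-3.14, 3.14]. Speed limits (rad/s): [2.79, 2.79, 3.14, 3.14, 3.14, 3.14].

INTERFACE

Orientations are given as a unit quaternion [x, y, z, w].
In Python, from workcell import get_obs, camera, job_done, finger_overhang gives the robot as it stands. The module is installed in compiled form; this text tells all that it offers.
- The arm moves only by the shell command python3 -m pendant 'ROWS'. ROWS is JSON, a list that holds one entry, the list of rows, each a list of 7 numbers: the opening, from 0 (shut) to 1 (fully open), then the shift along the tool's x, y, z in m, then the turn, a rotation vector about the tool's x, y, z in rad. In form: [[[hand, tx, ty, tz, ax, ay, az], ...]]. A call has 1 to 10 rows; each row is the pose to reach, as a shift and turn from the pose measured when the call began, along the tool's axes at that moment; what a row does not reach only later rows make up. A row lasts 1/8 s, in which the tool goes at most 62.5 mm and 10.7 degrees, less where a joint would pass 70% of its speed; a pose out of reach is approached as far as the arm can. A call with a gripper value outside its range is refused whole. The fingers move at their own pace and stop on an object; the grip force is fixed at half the most. Time passes only in rows, so rows that repeat a pose let the fingers close. It gives the time, the measured TCP pose, the force and the opening at its end, in the units of the state.
- get_obs(): the state, without advancing time (a new reading comes with each control period).
- camera(name): name is "side" or "top" or "wrist"; returns a dict with "img" (480x640x3 uint8, red, green, blue), "intrinsics" (3x3 intrinsics, pixels), "pose" (4x4, takes a point from camera to world coordinates). Camera axes: x right, y down, z forward; pixel columns grow to the right and rows downward; lengths in m; the calibration is good to about 2 mm. The wrist camera is an equidistant fisheye: a pixel r from the principal point sees the ray r / f radians off the axis. A picture is of the moment at which its call begins. There is no depth.
- job_done(): hands the job in, once; it reports no verdict.
The state is a dict: "clock": time; "joint_pos": joint angles; "joint_vel": joint speeds; "tau": joint torques, N m; "eef_pos": TCP position; "tool_rot": TCP orientation; "ft_force": force on the tool from outside, world axes, zero at the start; "ft_torque": the same for the moment, N m; "grip_width": finger opening in m.
Only numpy, scipy, OpenCV 4.12 (cv2) and the standard library are available. Lean on these libraries where they do the work, as an engineer would, in place of code of your own. Each camera call takes 0.05 s, during which the arm holds its last target.

TASK

Lay the flat laptop battery pack lengthwise, label side up, on the narrow sloped rail of the tester and slide it down under the blue contact bridge until its end is fully home against the orange stop, then let go so that it stays lying flat on the rail, centred and in line with it. Leave the disk drive, tape roll, brush and yellow screwdriver where they are.

Things in the scene. Friction and masses are not known exactly. Their poses are not given: they have to be found in the camera images.
- battery: loose flat black laptop battery, pale label on top, 190 mm long (its y axis), body 62 mm wide (its x axis, +-31 mm; thin tabs make it 74 mm over all), 7 mm thick, about 0.2 kg, starting flat on the worktop. Origin: centre of its underside, z up. Grasp it across the 62 mm. Either end may go to the stop.
- cradle: fixed aluminium rail, 30 mm wide, 14 mm thick, top face from x = -300 mm (120 mm above the worktop) to the orange stop at x = 0 (61 mm up). Origin: top face, mid-width, at the stop's face; x downhill along the rail (11.5 degrees below level), y across, level, z square to the top face. Stop 56 mm wide, top at z = 22 mm. Battery home: its origin at x = -95 mm, y = 0, z = 0.
- disk_drive: bystander: loose 2.5 inch disk drive, 70 x 100 x 7 mm, lying flat; origin: centre of its underside
- tape_roll: bystander: loose roll of amber tape lying flat, 76 x 70 x 19 mm; origin: centre of its underside
- brush: bystander: loose black antistatic brush, 24 x 140 x 18 mm, long axis y; origin: centre of its underside
- driver_yellow: bystander: loose yellow precision screwdriver, 13 x 131 x 13 mm, long axis y; origin: centre of its underside
- bridge (a point): centre of the underside of the blue bridge's beam, axes as the rail's, at x = -42.5, z = 18 mm on the rail. Beam 35 mm along the rail, 100 mm across, its top 17 mm above this point; brass pins hang 3.5 mm below it. Two side legs leave a clear gap of 80 mm. Thin flared lead-ins, 18 mm high, widen it uphill to rail x = -83 mm, y = +-52 mm.
- stand: the tester's fixed base plate under the rail, grey, 330 x 100 mm, top 11 mm above the worktop, two uprights under the rail; origin: centre of its underside, x the rail's downhill direction, z up

How it is judged:
By the outcome, as a careful person would: the job done as asked, in the order asked, and still so for the second after the job is handed in, with the robot touching nothing.
It also fails if it takes over 40 s, if anything falls off the work surface, if the arm or the gripper's body presses on something with over 40 N, if the wrist force passes 120 N, or if a joint passes its speed limit or range.

## Working session

There is one attempt and no reset: what is moved stays moved. The work goes in short steps, Python scripts to look and compute and a shell command to move; the robot and the scene stay as the last step left them, time stands still between calls to the robot, and variables do not carry over. Pictures are saved under pics/ and viewed, and the job is handed in when it is done.

```bash
mkdir -p pics
python3 - <<'E'
from workcell import *
import cv2,json
o=get_obs()
for k,v in o.items(): print(k,v)
print(finger_overhang)
for n in ["side","top","wrist"]:
    c=camera(n); cv2.imwrite(f"pics/{n}0.png",c["img"][:,:,::-1]); print(n,c["intrinsics"],c["pose"])
E
```

```text
clock 0.0
joint_pos [1.18000122e+00 2.41409833e-01 3.72011969e-03 1.33518857e+00
 1.77410379e-06 1.57078790e+00]
joint_vel [ 7.90806708e-05 -2.36618345e-03 -1.01590829e-05  7.01130989e-04
 -1.15016554e-03  1.12083343e-03]
tau [-3.86212942e-04 -3.72316897e+01  2.52407706e+01  1.71077054e-02
 -1.17422036e-05 -1.33578209e-05]
eef_pos [0.19023655 0.4617577  0.24941291]
tool_rot [ 1.94152303e-01  9.80970846e-01 -1.02099479e-03 -2.02986980e-04]
ft_force [ 0.30938914  0.42928492 -0.79733333]
ft_torque [ 0.01400111 -0.00574149  0.02101314]
grip_width 0.08523188905553114
0.019
side [[591.18404723   0.         333.4206134 ]
 [  0.         591.18404723 248.12736129]
 [  0.           0.           1.        ]] [[ 0.99955309 -0.00417707  0.02960008  0.55483527]
 [-0.02604203 -0.60784973  0.79362493 -1.28269801]
 [ 0.01467737 -0.7940411  -0.60768685  1.07595786]
 [ 0.          0.          0.          1.        ]]
top [[496.83851811   0.         327.80410544]
 [  0.         496.83851811 240.03377042]
 [  0.           0.           1.        ]] [[-1.14778236e-01 -9.73094283e-01  1.99783565e-01  3.60582443e-01]
 [-9.93390802e-01  1.12599001e-01 -2.22750995e-02  6.56013367e-02]
 [-8.19657960e-04 -2.01019852e-01 -9.79586825e-01  1.22410485e+00]
 [ 0.00000000e+00  0.00000000e+00  0.00000000e+00  1.00000000e+00]]
wrist [[371.64829954   0.         318.45546487]
 [  0.         371.64829954 237.07728166]
 [  0.           0.           1.        ]] [[ 0.38104749  0.88072248  0.28130182  0.11798836]
 [ 0.92455454 -0.36255176 -0.11728223  0.49181836]
 [-0.00130663  0.30476898 -0.95242541  0.37284592]
 [ 0.          0.          0.          1.        ]]
```

View pics/side0.png

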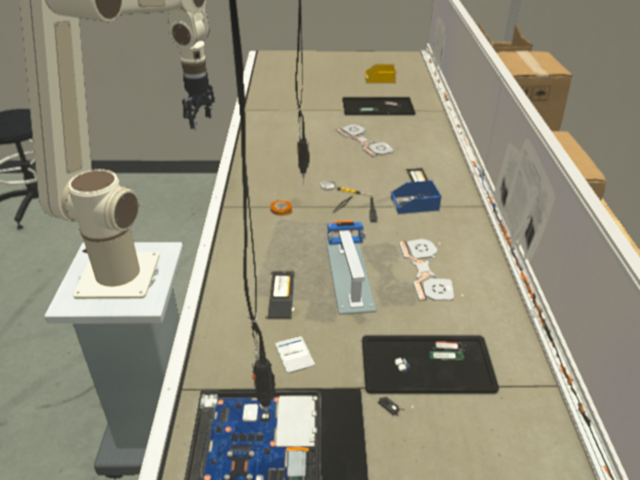

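View pics/top0.png

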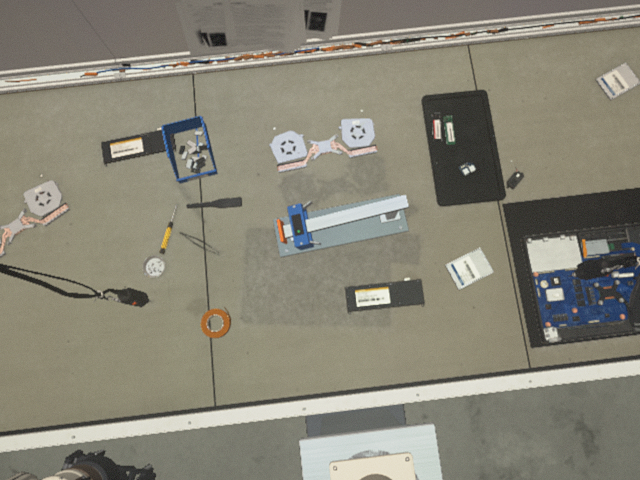

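View pics/wrist0.png

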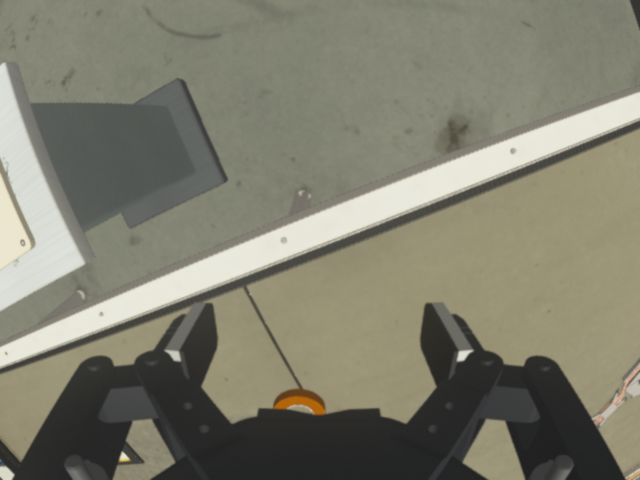

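The side and top views show the battery near (385,295) in the top picture. The rail runs from about (408,205) down to the orange stop near (281,232), with the blue bridge at (298,226). The bystanders are clear of this area. Next I'll measure.

```bash
cat > h.py <<'E'
import numpy as np,cv2
from workcell import *
from scipy.spatial.transform import Rotation as R
def ray(c,px):
    px=np.atleast_2d(px).astype(float);K=c["intrinsics"];T=c["pose"]
    d=np.c_[(px[:,0]-K[0,2])/K[0,0],(px[:,1]-K[1,2])/K[1,1],np.ones(len(px))]
    if c.get("fish"):
        uv=d[:,:2].copy();r=np.linalg.norm(uv,axis=1,keepdims=True)+1e-12
        d=np.c_[uv/r*np.sin(r),np.cos(r)]
    return T[:3,3],d@T[:3,:3].T
def onplane(c,px,n,p0):
    o,d=ray(c,px);n=np.asarray(n,float);t=((np.asarray(p0)-o)@n)/(d@n);return o+d*t[:,None]
def onz(c,px,z): return onplane(c,px,[0,0,1],[0,0,z])
def proj(c,P):
    T=np.linalg.inv(c["pose"]);q=np.atleast_2d(P)@T[:3,:3].T+T[:3,3];K=c["intrinsics"]
    if c.get("fish"):
        rho=np.linalg.norm(q[:,:2],axis=1,keepdims=True);th=np.arctan2(rho,q[:,2:3]);xy=q[:,:2]/(rho+1e-12)*th
    else: xy=q[:,:2]/q[:,2:3]
    return xy*[K[0,0],K[1,1]]+[K[0,2],K[1,2]]
def cam(n):
    c=camera(n);c["fish"]=n=="wrist";return c
E
python3 - <<'E'
from h import *
c=cam("top");s=cam("side")
cv2.imwrite("pics/tc.png",cv2.resize(c["img"][170:330,250:440,::-1],None,fx=4,fy=4,interpolation=cv2.INTER_CUBIC)[:600])
cv2.imwrite("pics/sc.png",cv2.resize(s["img"][210:330,255:395,::-1],None,fx=5,fy=5,interpolation=cv2.INTER_CUBIC)[:600])
def mask(c,f,z,roi):
    h=cv2.cvtColor(c["img"],cv2.COLOR_RGB2HSV).astype(int);m=f(h)
    mm=np.zeros(m.shape,np.uint8);x0,y0,x1,y1=roi;mm[y0:y1,x0:x1]=m[y0:y1,x0:x1]*255
    cs,_=cv2.findContours(mm,cv2.RETR_EXTERNAL,cv2.CHAIN_APPROX_NONE)
    return max(cs,key=cv2.contourArea)[:,0]
# battery: dark or label -> dark/yellow region
f=lambda h:(h[...,2]<70)
k=mask(c,f,0,(335,270,435,320))
hull=cv2.convexHull(k)
print("px rect",cv2.minAreaRect(k))
W=onz(c,k,0.007)[:,:2].astype(np.float32)
r=cv2.minAreaRect(W*1000);print("batt top",r,cv2.boxPoints(r))
k=mask(s,f,0,(262,262,302,325))
W=onz(s,k,0.007)[:,:2].astype(np.float32)
r=cv2.minAreaRect(W*1000);print("batt side",r,cv2.boxPoints(r))
E
```

```text
px rect ((365.5, 307.5), (1.0, 3.0), 90.0)
batt top ((431.8211364746094, -33.94296646118164), (7.334666728973389, 2.416179656982422), 83.40592193603516) [[430.1999   -37.44731 ]
 [432.6001   -37.72477 ]
 [433.44238  -30.438622]
 [431.04218  -30.161163]]
batt side ((478.2962341308594, -177.89193725585938), (2.574371337890625, 0.0), 179.37612915039062) [[ 479.58334 -177.90596]
 [ 479.58334 -177.90596]
 [ 477.00912 -177.87791]
 [ 477.00912 -177.87791]]
```

View pics/tc.png

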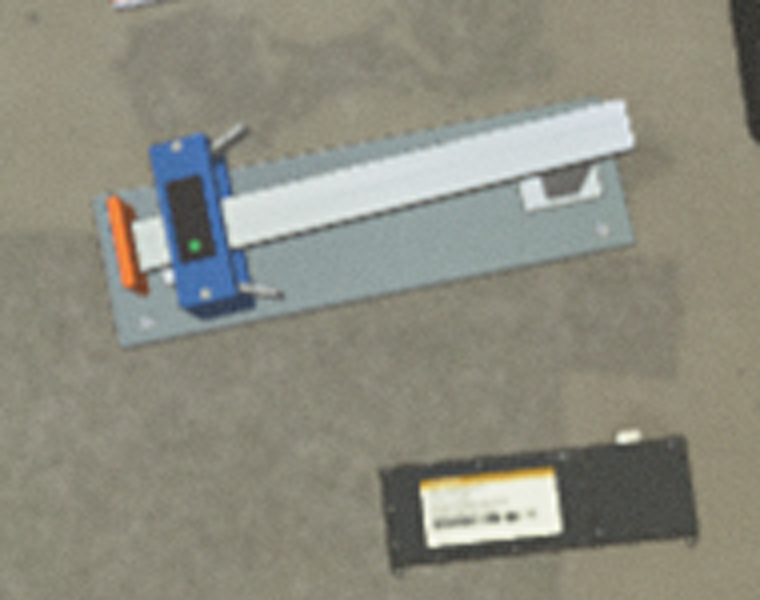

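View pics/sc.png

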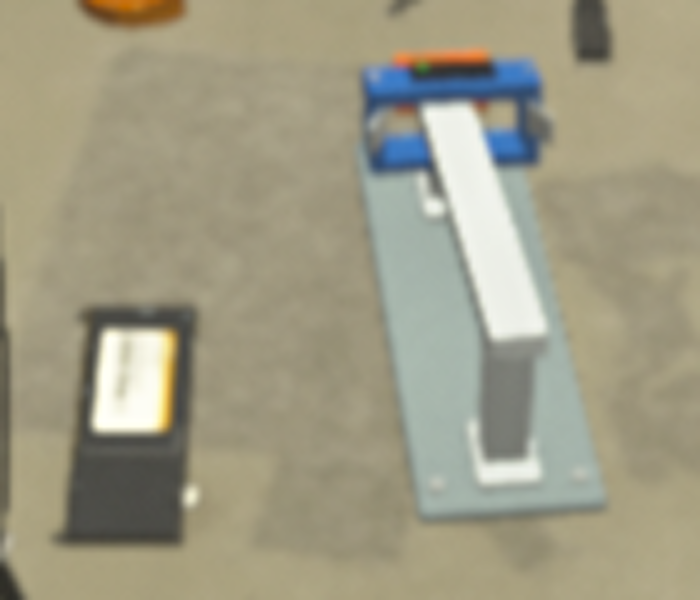

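Run:
```python
from h import *
c=cam("top");s=cam("side")
def cont(c,f,roi):
    h=cv2.cvtColor(c["img"],cv2.COLOR_RGB2HSV).astype(int);m=f(h)
    mm=np.zeros(m.shape,np.uint8);x0,y0,x1,y1=roi;mm[y0:y1,x0:x1]=m[y0:y1,x0:x1]*255
    mm=cv2.morphologyEx(mm,cv2.MORPH_OPEN,np.ones((2,2),np.uint8))
    cs,_=cv2.findContours(mm,cv2.RETR_EXTERNAL,cv2.CHAIN_APPROX_NONE)
    return max(cs,key=cv2.contourArea)[:,0]
h=cv2.cvtColor(c["img"],cv2.COLOR_RGB2HSV);print("top batt",h[295,405],"desk",h[325,380],"plate",h[240,350],"rail",h[216,350])
h=cv2.cvtColor(s["img"],cv2.COLOR_RGB2HSV);print("side batt",h[308,280],"desk",h[290,310],"plate",h[290,345],"rail",h[260,352])
bk=lambda h:(h[...,2]<85)
for c_,roi in((c,(335,272,435,320)),(s,(262,262,302,325))):
    k=cont(c_,bk,roi);W=(onz(c_,k,0.006)[:,:2]*1000).astype(np.float32)
    r=cv2.minAreaRect(W);print("batt",r);print(cv2.boxPoints(r).round(1).tolist())
rl=lambda h:(h[...,2]>150)&(h[...,1]<30)
for c_,roi,n in((c,(300,185,420,240),"top"),(s,(330,225,370,282),"side")):
    k=cont(c_,rl,roi);ap=cv2.approxPolyDP(k,2.5,True)[:,0];print(n,"rail px",ap.tolist(), cv2.boxPoints(cv2.minAreaRect(k)).round(1).tolist())
og=lambda h:(h[...,2]>120)&(h[...,1]>150)&(h[...,0]<14)
k=cont(c,og,(265,210,300,250));b=cv2.boxPoints(cv2.minAreaRect(k));print("stop top px",b.tolist());print(onz(c,b,.061+.0215).round(4).tolist())
pl=lambda h:(h[...,0]>80)&(h[...,0]<115)&(h[...,1]>15)&(h[...,1]<70)&(h[...,2]>90)
k=cont(c,pl,(265,185,420,262))
W=(onz(c,k,0.011)[:,:2]*1000).astype(np.float32);r=cv2.minAreaRect(W);print("plate",r,cv2.boxPoints(r).round(1).tolist())
bl=lambda h:(h[...,0]>100)&(h[...,0]<125)&(h[...,1]>150)
k=cont(c,bl,(280,195,325,255));print("bridge px",cv2.approxPolyDP(k,1.5,True)[:,0].tolist())
```

```text
top batt [38 27 76] desk [ 26  41 137] plate [ 88  22 163] rail [ 90   8 220]
side batt [30 17 75] desk [ 23  49 162] plate [ 71  20 181] rail [ 38   9 239]
batt ((453.6237487792969, -124.49473571777344), (109.34436798095703, 59.17537307739258), 88.71334838867188)
[[422.79998779296875, -178.5], [482.0, -179.8000030517578], [484.3999938964844, -70.5], [425.29998779296875, -69.19999694824219]]
batt ((461.9166564941406, -150.0819091796875), (60.590946197509766, 55.439090728759766), 89.42092895507812)
[[433.8999938964844, -180.10000610351562], [489.29998779296875, -180.6999969482422], [489.8999938964844, -120.0999984741211], [434.5, -119.5]]
top rail px [[407, 196], [310, 213], [308, 231], [379, 214], [383, 215], [380, 220], [375, 218], [315, 233], [315, 240], [362, 240], [406, 231], [404, 212], [399, 212], [395, 219], [389, 221], [383, 214], [409, 207]] [[304.20001220703125, 213.1999969482422], [406.70001220703125, 192.6999969482422], [414.1000061035156, 229.60000610351562], [311.6000061035156, 250.10000610351562]]
side rail px [[340, 232], [345, 249], [331, 247], [334, 282], [351, 282], [352, 275], [354, 279], [364, 278], [364, 282], [369, 282], [360, 245], [352, 241], [349, 231]] [[325.3999938964844, 234.60000610351562], [359.79998779296875, 228.3000030517578], [369.5, 281.8999938964844], [335.1000061035156, 288.20001220703125]]
stop top px [[277.6153869628906, 221.07693481445312], [281.0769348144531, 220.38461303710938], [285.3461608886719, 241.73077392578125], [281.8846130371094, 242.423095703125]]
[[0.6525, 0.1523, 0.0825], [0.6532, 0.144, 0.0825], [0.6008, 0.139, 0.0825], [0.6001, 0.1472, 0.0825]]
plate ((614.6453857421875, 6.592681884765625), (323.2691345214844, 90.28437805175781), 85.71006774902344) [[557.5, -151.1999969482422], [647.5999755859375, -158.0], [671.7999877929688, 164.39999389648438], [581.7000122070312, 171.1999969482422]]
bridge px [[301, 205], [299, 207]]
```

```bash
cat >> h.py <<'E'
def cont(c,f,roi,close=0,openk=2):
    h=cv2.cvtColor(c["img"],cv2.COLOR_RGB2HSV).astype(int);m=f(h)
    mm=np.zeros(m.shape,np.uint8);x0,y0,x1,y1=roi;mm[y0:y1,x0:x1]=m[y0:y1,x0:x1]*255
    if close: mm=cv2.morphologyEx(mm,cv2.MORPH_CLOSE,np.ones((close,close),np.uint8))
    if openk: mm=cv2.morphologyEx(mm,cv2.MORPH_OPEN,np.ones((openk,openk),np.uint8))
    cs,_=cv2.findContours(mm,cv2.RETR_EXTERNAL,cv2.CHAIN_APPROX_NONE)
    return max(cs,key=cv2.contourArea)[:,0]
E
python3 - <<'E'
from h import *
c=cam("top");s=cam("side")
bk=lambda h:(h[...,2]<95)|(h[...,2]>185)|(h[...,1]>120)
for c_,roi in((c,(340,276,435,320)),(s,(264,264,302,325))):
    k=cont(c_,bk,roi,3,4);W=(onz(c_,k,0.006)[:,:2]*1000).astype(np.float32)
    r=cv2.minAreaRect(W);print("batt",r,k.min(0),k.max(0));print(cv2.boxPoints(r).round(1).tolist())
rl=lambda h:(h[...,2]>185)&(h[...,1]<30)
for c_,roi,n in((c,(308,185,420,233),"top"),(s,(330,225,370,282),"side")):
    k=cont(c_,rl,roi,0,3);ap=cv2.approxPolyDP(k,2,True)[:,0];print(n,"rail px",ap.tolist())
# rail end corners by eye refined: top (407,195),(408.5,206.5); side crop
for nm,a,b in(("topleft... y-hi",(406.0,195.0),None),):pass
def tri(a,b):
    o1,d1=ray(c,a);o2,d2=ray(s,b);d1=d1[0]/np.linalg.norm(d1);d2=d2[0]/np.linalg.norm(d2)
    A=np.array([d1,-d2]).T;t=np.linalg.lstsq(A,o2-o1,rcond=None)[0];p,q=o1+d1*t[0],o2+d2*t[1];return (p+q)/2,np.linalg.norm(p-q)
P=lambda x,y:(250+x/4-.4,170+y/4-.4); S=lambda x,y:(255+x/5-.4,210+y/5-.4)
print("far corner",tri(P(627,101),S(547,328))); print("near corner",tri(P(634,147),S(490,338)))
print(onz(c,[P(627,101),P(634,147)],.12)); print(onz(s,[S(547,328),S(490,338)],.12))
# plate corners on z=.011
print("plate", onz(c,[P(122,346),P(634,243),P(95,200)],.011).round(4).tolist(), onz(s,[S(420,518),S(605,505)],.011).round(4).tolist())
# bridge beam top corners ; stop top corners
print("bridge",[P(152,146),P(206,135),P(184,308),P(238,296)])
E
```

```text
batt ((456.9775390625, -85.6056900024414), (188.10923767089844, 66.99498748779297), 89.06285095214844) [347 279] [424 312]
[[421.8999938964844, -179.10000610351562], [488.8999938964844, -180.1999969482422], [492.0, 7.900000095367432], [425.0, 9.0]]
batt ((465.8300476074219, -91.8994140625), (184.4186248779297, 63.30752944946289), 89.51551818847656) [270 273] [294 319]
[[433.3999938964844, -183.8000030517578], [496.70001220703125, -184.39999389648438], [498.29998779296875, 0.0], [435.0, 0.6000000238418579]]
top rail px [[405, 195], [308, 219], [308, 230], [407, 206]]
side rail px [[340, 231], [353, 277], [364, 276], [348, 231]]
far corner (array([ 0.67251179, -0.15134143,  0.12305828]), np.float64(0.0049764201538580145))
near corner (array([ 0.64507596, -0.15236423,  0.11797238]), np.float64(0.002834680368902574))
[[ 0.67080206 -0.15208986  0.12      ]
 [ 0.64310376 -0.15206104  0.12      ]]
[[ 0.67537038 -0.14670261  0.12      ]
 [ 0.64628417 -0.15422105  0.12      ]]
plate [[0.5812, 0.16, 0.011], [0.6095, -0.1644, 0.011], [0.6758, 0.168, 0.011]] [[0.6129, -0.1694, 0.011], [0.7098, -0.1607, 0.011]]
bridge [(287.6, 206.1), (301.1, 203.35), (295.6, 246.6), (309.1, 243.6)]
```

The masks put the battery at about (0.460,-0.088) with its long axis about 89°. The rail runs from about (0.658,-0.151,0.12) towards +y, heading about 95°. The tab at crop pixel (625,437) lies about 48 mm from the battery's centre on the uphill side. I'll move over the battery for a closer wrist view.

```bash
cat >> h.py <<'E'
def toolR(xdir_deg,tilt=0.0):
    # tool x along heading xdir (deg), pitched down by tilt; y = horizontal right; z down
    a=np.radians(xdir_deg);t=np.radians(tilt)
    x=np.array([np.cos(a)*np.cos(t),np.sin(a)*np.cos(t),-np.sin(t)]);y=np.array([np.sin(a),-np.cos(a),0]);return np.c_[x,y,np.cross(x,y)]
def rel(pos,Rt):
    o=get_obs();R0=R.from_quat(o["tool_rot"]).as_matrix()
    print("shift",(R0.T@(np.asarray(pos)-o["eef_pos"])).round(4),"turn",R.from_matrix(R0.T@Rt).as_rotvec().round(4))
E
python3 - <<'E'
from h import *
print(R.from_quat(get_obs()["tool_rot"]).as_matrix().round(3))
rel([.49,-.107,.25],toolR(89.5))
c=cam("top");s=cam("side")
def tri(a,b):
    o1,d1=ray(c,a);o2,d2=ray(s,b);d1=d1[0]/np.linalg.norm(d1);d2=d2[0]/np.linalg.norm(d2)
    A=np.array([d1,-d2]).T;t=np.linalg.lstsq(A,o2-o1,rcond=None)[0];p,q=o1+d1*t[0],o2+d2*t[1];return (p+q)/2,np.linalg.norm(p-q)
print(tri((125,297),(303,158)),tri((600,268),(263,375)))
E
```

```text
[[-0.925  0.381 -0.   ]
 [ 0.381  0.925 -0.   ]
 [ 0.    -0.    -1.   ]]
shift [-4.938e-01 -4.122e-01  3.000e-04] turn [-2.0000e-04  1.0000e-04  1.1887e+00]
(array([0.51268069, 0.51378275, 0.08971983]), np.float64(0.0015249267792528736)) (array([ 0.44912653, -0.52146427,  0.18456826]), np.float64(0.004894685366087812))
```

```bash
python3 -m pendant '[[[1,-0.0494,-0.0412,0,0,0,0.119],[1,-0.0988,-0.0824,0,0,0,0.238],[1,-0.148,-0.1236,0,0,0,0.357],[1,-0.1975,-0.165,0,0,0,0.476],[1,-0.247,-0.206,0,0,0,0.595],[1,-0.296,-0.247,0,0,0,0.713],[1,-0.346,-0.2885,0,0,0,0.832],[1,-0.395,-0.33,0,0,0,0.951],[1,-0.444,-0.371,0,0,0,1.07],[1,-0.494,-0.412,0,0,0,1.189]]]'
python3 - <<'E'
from h import *
c=cam("wrist");cv2.imwrite("pics/w1.png",c["img"][:,:,::-1]);print(get_obs()["eef_pos"],get_obs()["clock"])
E
```

```text
clock: 1.8
eef_pos: [0.4824, -0.0928, 0.2506]
tool_rot: [0.712, 0.702, 0.0, 0.0]
ft_force: [0.6, 0.4, 0.2]
grip_width: 0.0853
[ 0.4857814  -0.09921331  0.24995037] 1.85
```

View pics/w1.png

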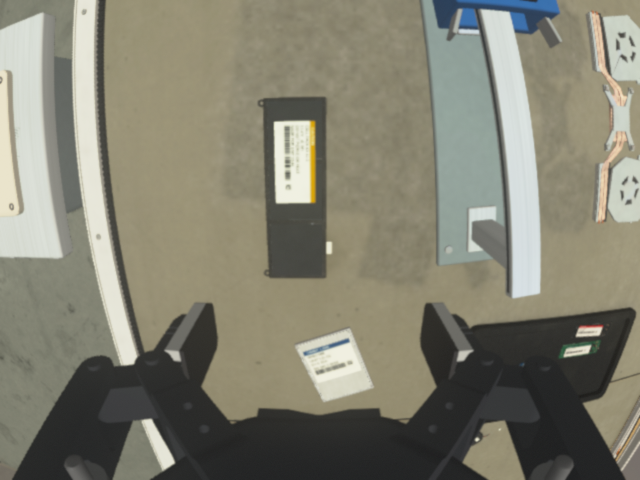

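The wrist view shows the battery with corners near (264,97), (326,97), (326,277) and (267,277). The pale tab is at (329,247) and the rail's upper end is at (510–540,296). Next I'll compute positions from these.

Run:
```python
from h import *
c=cam("wrist")
print(c["pose"].round(4).tolist(), get_obs()["eef_pos"])
bk=lambda h:(h[...,2]<80)|(h[...,2]>185)|(h[...,1]>120)
k=cont(c,bk,(245,85,350,290),5,9)
W=(onz(c,k,0.006)[:,:2]*1000).astype(np.float32)
r=cv2.minAreaRect(W);print("batt",r);print(cv2.boxPoints(r).round(1).tolist(),k.min(0),k.max(0))
print("tab",onz(c,[(326,241),(326,255),(333,241),(333,255)],.004).round(4).tolist())
print("hooks",onz(c,[(260,103),(265,272)],.004).round(4).tolist())
print("label",onz(c,[(274,121),(316,121),(316,203),(278,203)],.007).round(4).tolist())
rl=lambda h:(h[...,2]>185)&(h[...,1]<30)
k=cont(c,lambda h:(h[...,2]>150)&(h[...,1]<35),(470,5,560,305),0,5)
ap=cv2.approxPolyDP(k,3,True)[:,0];print("rail",ap.tolist())
print("rail end z.12",onz(c,[(510,296),(540,294)],.12).round(4).tolist())
cr=c["img"][0:310,420:580,::-1];cv2.imwrite("pics/w1c.png",cv2.resize(cr[0:60],None,fx=5,fy=5)); cv2.imwrite("pics/w1d.png",cv2.resize(cr[190:310],None,fx=5,fy=5))
```

```text
[[0.9997, -0.0223, -0.0036, 0.487], [-0.0223, -0.9505, -0.31, -0.0203], [0.0034, 0.31, -0.9507, 0.3729], [0.0, 0.0, 0.0, 1.0]] [ 0.48387068 -0.09574403  0.24973989]
batt ((462.7940368652344, -83.34353637695312), (186.55006408691406, 66.82709503173828), 89.32588958740234)
[[428.29998779296875, -176.1999969482422], [495.1000061035156, -177.0], [497.29998779296875, 9.5], [430.5, 10.300000190734863]] [259  90] [328 270]
tab [[0.4934, -0.1451, 0.004], [0.4932, -0.1608, 0.004], [0.5008, -0.1453, 0.004], [0.5006, -0.161, 0.004]]
hooks [[0.4315, -0.0012, 0.004], [0.4266, -0.1792, 0.004]]
label [[0.4451, -0.0199, 0.007], [0.4859, -0.0213, 0.007], [0.484, -0.1034, 0.007], [0.4455, -0.1024, 0.007]]
rail [[477, 5], [500, 126], [508, 203], [510, 289], [539, 283], [531, 133], [516, 47], [504, 5]]
rail end z.12 [[0.6466, -0.1589, 0.12], [0.6786, -0.1597, 0.12]]
```

View pics/w1d.png

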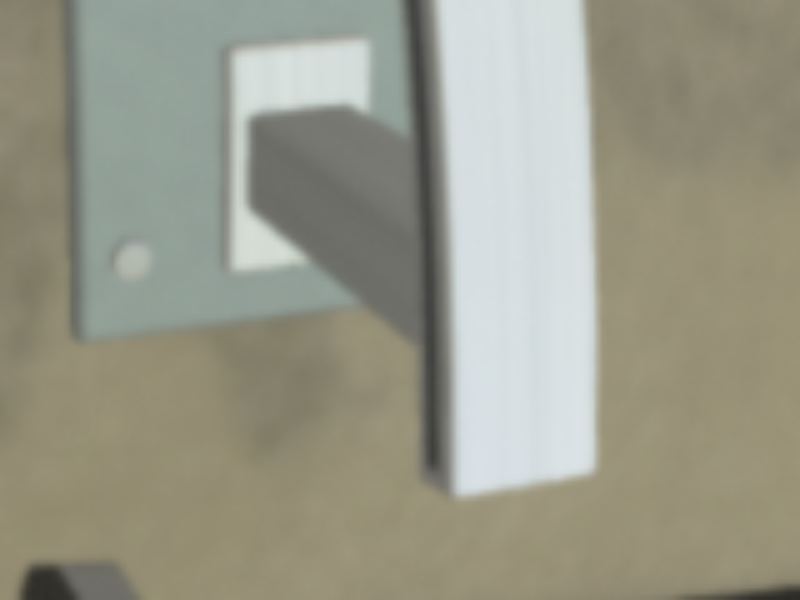

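View pics/w1c.png

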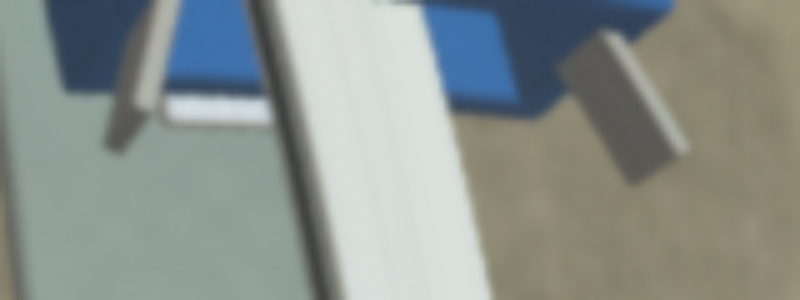

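Run:
```python
from h import *
rel([.463,-.108,.2],toolR(89.3))
```

```text
shift [-0.0125 -0.0207  0.0497] turn [ 0.0014  0.0018 -0.0052]
```

```bash
python3 -m pendant '[[[1,-0.0125,-0.0205,0.05,0,0,-0.005],[1,-0.0125,-0.0205,0.05,0,0,-0.005],[1,-0.0125,-0.0205,0.05,0,0,-0.005],[1,-0.0125,-0.0205,0.05,0,0,-0.005]]]'
python3 - <<'E'
from h import *
print(get_obs()["eef_pos"])
c=cam("wrist");cv2.imwrite("pics/w2.png",c["img"][:,:,::-1]);print(get_obs()["eef_pos"],get_obs()["clock"])
np.save("w2pose.npy",c["pose"])
E
```

```text
clock: 2.4
eef_pos: [0.4658, -0.1078, 0.2022]
tool_rot: [0.711, 0.703, 0.001, 0.004]
ft_force: [-0.1, -0.7, 0.4]
grip_width: 0.0854
[ 0.4657704  -0.10780659  0.20218623]
[ 0.46555658 -0.10780275  0.20199892] 2.45
```

View pics/w2.png

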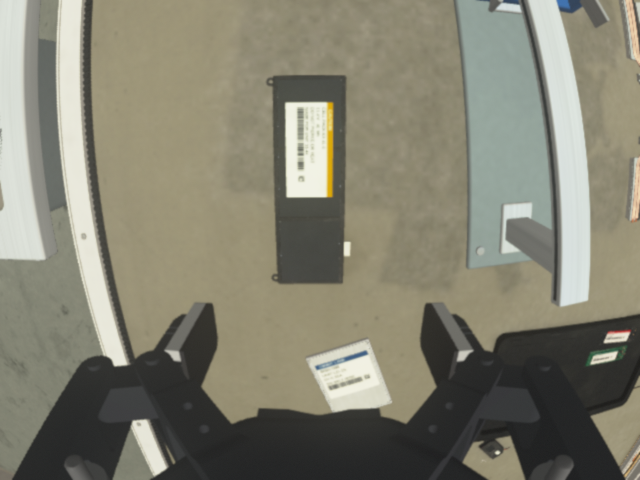

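The wrist view shows the battery at about (275–346, 76–283), its tab at (347,249), and the rail end at (557–589,303). I'll fit the edges in world coordinates.

Run:
```python
from h import *
I=np.array([[371.64829954,0,318.45546487],[0,371.64829954,237.07728166],[0,0,1]])
c=dict(img=cv2.imread("pics/w2.png")[:,:,::-1].copy(),intrinsics=I,pose=np.load("w2pose.npy"),fish=True)
bk=lambda h:(h[...,2]<85)|(h[...,2]>185)|(h[...,1]>120)
k=cont(c,bk,(260,60,365,295),5,11)
W=(onz(c,k,0.006)[:,:2]*1000)
def edge(pts,ax,side):
    f=cv2.fitLine(pts.astype(np.float32),cv2.DIST_HUBER,0,.01,.01).ravel();return f
x,y=W.T; cx=np.median(x)
yl,yh=y.min(),y.max();print(yl,yh)
L=W[(y>yl+40)&(y<yh-30)&(x<cx-15)];Rr=W[(y>yl+60)&(y<yh-20)&(x>cx+15)]
fl=edge(L,0,0);fr=edge(Rr,0,0)
for f in(fl,fr): f[:2]*=np.sign(f[1]);print("edge",f.round(4),"ang",np.degrees(np.arctan2(f[1],f[0])),"x at y=-85",f[2]+f[0]/f[1]*(-85-f[3]))
T=W[(y>yh-6)&(x>435)&(x<485)];B=W[(y<yl+6)&(x>435)&(x<485)]
print("ends",np.median(T[:,1]),np.median(B[:,1]))
print("tab",onz(c,[(345,242),(345,256),(351,242),(351,256)],.004).round(4).tolist())
print("hooks",onz(c,[(270,82),(274,278)],.004).round(4).tolist())
k=cont(c,lambda h:(h[...,2]>150)&(h[...,1]<35),(510,0,610,310),0,5)
print("rail",cv2.approxPolyDP(k,3,True)[:,0].tolist())
print(onz(c,[(559,305),(589,302)],.12).round(4).tolist())
cv2.imwrite("pics/w2d.png",cv2.resize(c["img"][230:320,490:610,::-1],None,fx=6,fy=6))
```

```text
-177.23307185821906 10.517518622047078
edge [ 1.000000e-02  1.000000e+00  4.294405e+02 -1.016971e+02] ang 89.427734 x at y=-85 429.60727
edge [ 1.160000e-02  9.999000e-01  4.885427e+02 -5.475760e+01] ang 89.33814 x at y=-85 488.19336
ends 9.673604898681202 -176.8613066493318
tab [[0.4909, -0.1381, 0.004], [0.4911, -0.1518, 0.004], [0.4964, -0.1382, 0.004], [0.4967, -0.1519, 0.004]]
hooks [[0.4271, 0.0057, 0.004], [0.424, -0.1733, 0.004]]
rail [[528, 0], [545, 72], [556, 145], [561, 212], [560, 306], [588, 299], [590, 203], [584, 130], [573, 65], [556, 2]]
[[0.6446, -0.151, 0.12], [0.6767, -0.1516, 0.12]]
```

View pics/w2d.png

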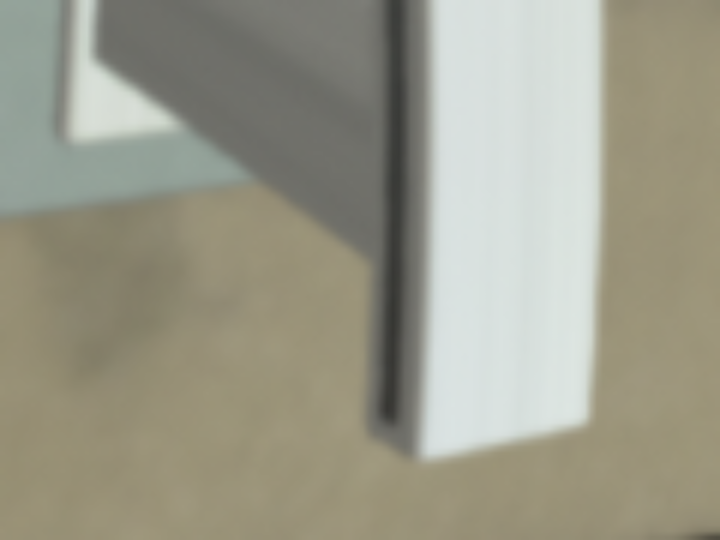

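Run:
```python
from h import *
c=cam("wrist");o=get_obs();Rt=R.from_quat(o["tool_rot"]).as_matrix()
for z in(.025,.019,.0134,.006,0):
    P=np.array([[x,y,z] for y in(-.0427,.0427) for x in(-.011,.011)])
    print(z,proj(c,P@Rt.T+o["eef_pos"]).round(0).tolist())
print(R.from_matrix(Rt).as_quat())
cv2.imwrite("pics/w3.png",cv2.resize(c["img"][280:400,140:240,::-1],None,fx=5,fy=5))
rel([.461,-.114,.06],toolR(89.4))
```

```text
0.025 [[227.0, 321.0], [223.0, 279.0], [408.0, 321.0], [413.0, 279.0]]
0.019 [[225.0, 328.0], [219.0, 285.0], [411.0, 328.0], [416.0, 285.0]]
0.0134 [[222.0, 334.0], [216.0, 290.0], [414.0, 334.0], [420.0, 290.0]]
0.006 [[218.0, 343.0], [212.0, 298.0], [418.0, 343.0], [424.0, 298.0]]
0 [[215.0, 351.0], [208.0, 305.0], [421.0, 351.0], [428.0, 305.0]]
[0.71105414 0.70312979 0.00107238 0.00305944]
shift [-0.0059 -0.005   0.1417] turn [ 0.0059  0.0028 -0.0007]
```

View pics/w3.png

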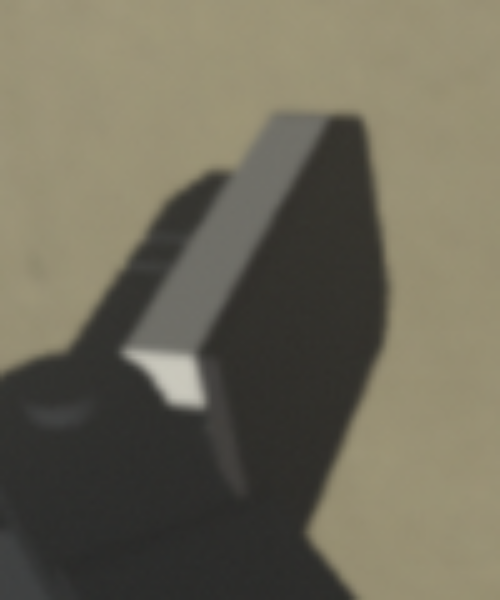

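The pad's tip shows at (213,303), which matches about z=+4 mm in the tool frame when open. So the 19 mm overhang applies to shut jaws, and at 62 mm the tips stand about 13.4 mm ahead of the TCP. I'll grasp with the TCP at z ≈ 0.0155.

```bash
python3 -m pendant '[[[1,-0.002,-0.002,0.04,0.003,0.0015,0],[1,-0.004,-0.004,0.09,0.006,0.003,0],[1,-0.006,-0.005,0.14,0.006,0.003,0],[1,-0.006,-0.005,0.165,0.006,0.003,0],[1,-0.006,-0.005,0.18,0.006,0.003,0],[1,-0.006,-0.005,0.186,0.006,0.003,0],[1,-0.006,-0.005,0.186,0.006,0.003,0],[1,-0.006,-0.005,0.186,0.006,0.003,0]]]'
python3 - <<'E'
from h import *
print(get_obs()["eef_pos"])
c=cam("wrist");cv2.imwrite("pics/w4.png",c["img"][:,:,::-1])
rel([.461,-.114,.0155],toolR(89.4))
E
```

```text
clock: 3.5
eef_pos: [0.4623, -0.1144, 0.0167]
tool_rot: [0.711, 0.703, 0.001, 0.001]
ft_force: [0.7, -0.6, -0.0]
grip_width: 0.0857
[ 0.46227562 -0.11438755  0.01665237]
shift [ 0.0004 -0.0012  0.0011] turn [ 0.0019  0.0002 -0.0006]
```

View pics/w4.png

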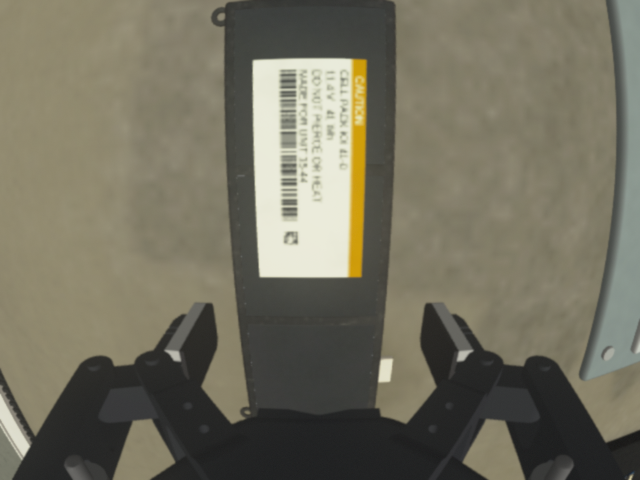

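```bash
python3 -m pendant '[[[0.7,0,-0.002,0.001,0,0,0],[0.4,0,-0.002,0.001,0,0,0],[0.2,0,-0.002,0.001,0,0,0],[0.2,0,-0.002,0.001,0,0,0],[0,0,-0.002,0.001,0,0,0],[0,0,-0.002,0.001,0,0,0],[0,0,-0.002,0.001,0,0,0]]]'
python3 - <<'E'
from h import *
c=cam("wrist");cv2.imwrite("pics/w5.png",c["img"][:,:,::-1]);o=get_obs();print(o["eef_pos"],o["ft_force"],o["ft_torque"],o["grip_width"])
E
```

```text
clock: 4.42
eef_pos: [0.4601, -0.1145, 0.0167]
tool_rot: [0.711, 0.703, 0.001, 0.001]
ft_force: [-1.9, -0.2, 8.2]
grip_width: 0.0596
[ 0.46012068 -0.11448219  0.0167662 ] [-3.83684782  0.21131378  8.13717679] [0.02949017 0.61346297 0.06491727] 0.05939519485407495
```

View pics/w5.png

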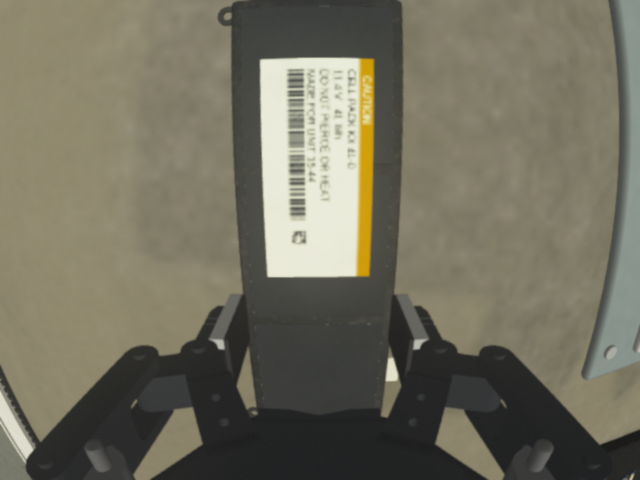

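The jaws have closed on the body: the pads at (228,330) and (408,330) touch both edges, and the tab is clear behind the right pad. I'll lift and check the grip.

```bash
python3 -m pendant '[[[0,0,0,-0.004,0,0,0],[0,0,0,-0.015,0,0,0],[0,0,0,-0.04,0,0,0],[0,0,0,-0.08,0,0,0],[0,0,0,-0.12,0,0,0],[0,0,0,-0.16,0,0,0],[0,0,0,-0.16,0,0,0]]]'
python3 - <<'E'
from h import *
c=cam("wrist");cv2.imwrite("pics/w6.png",c["img"][:,:,::-1]);o=get_obs();print(o["eef_pos"],o["ft_force"],o["ft_torque"],o["grip_width"])
c=cam("side");cv2.imwrite("pics/s6.png",c["img"][:,:,::-1]);cv2.imwrite("pics/s6c.png",cv2.resize(c["img"][150:310,180:400,::-1],None,fx=3.5,fy=3.5))
E
```

```text
clock: 5.35
eef_pos: [0.4621, -0.115, 0.1806]
tool_rot: [0.711, 0.703, 0.003, 0.005]
ft_force: [0.4, -0.4, -2.6]
grip_width: 0.059
[ 0.46069432 -0.11462704  0.17840444] [-0.09665953 -0.13072796 -2.59498166] [0.01944574 0.03163189 0.00975477] 0.05931815418234233
```

View pics/w6.png

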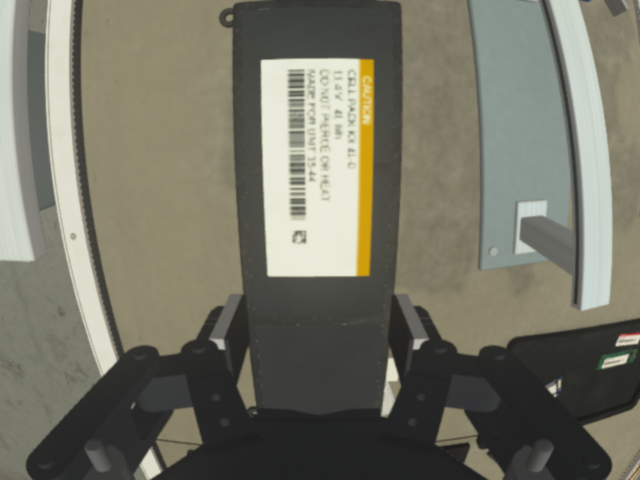

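View pics/s6c.png

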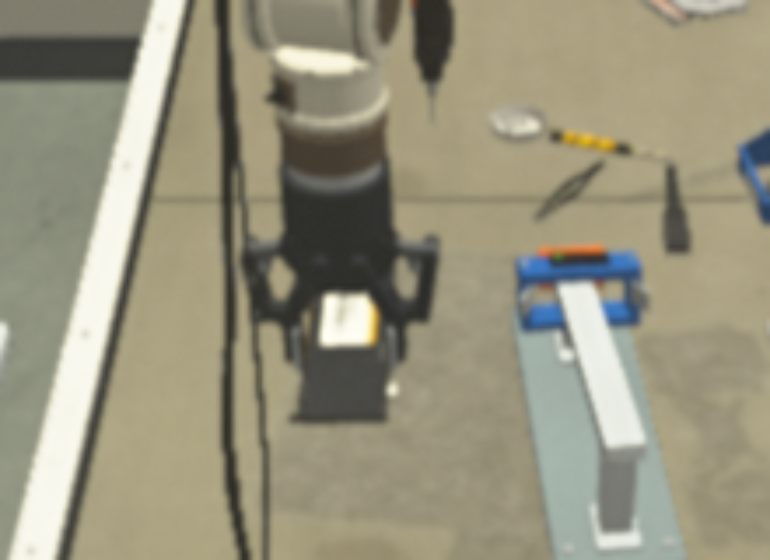

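The battery is held flat and unshifted (label at (262–373, 60–277), same pixels as before the lift). Next I'll refine the rail's heading and position, and the battery's pose in the tool frame.

Run:
```python
from h import *
t=cam("top");w=cam("wrist");s=cam("side");o=get_obs()
cv2.imwrite("pics/w7.png",w["img"][:,:,::-1]);np.save("w7pose.npy",w["pose"]);cv2.imwrite("pics/t7.png",t["img"][:,:,::-1])
w2=dict(img=cv2.imread("pics/w2.png")[:,:,::-1].copy(),intrinsics=w["intrinsics"],pose=np.load("w2pose.npy"),fish=True)
t0=dict(t);t0["img"]=cv2.imread("pics/top0.png")[:,:,::-1].copy()
s0=dict(s);s0["img"]=cv2.imread("pics/side0.png")[:,:,::-1].copy()
tl=np.radians(11.5)
def frame(E,psi):
    x=np.array([np.cos(psi)*np.cos(tl),np.sin(psi)*np.cos(tl),-np.sin(tl)]);y=np.array([-np.sin(psi),np.cos(psi),0]);return x,y,np.cross(x,y)
rl=lambda h:(h[...,2]>185)&(h[...,1]<30)
for n,c,roi in(("w2",w2,(530,0,610,310)),("w7",w,(540,0,625,312)),("top",t0,(308,185,420,233)),("side",s0,(330,225,372,282))):
    k=cont(c,rl,roi,0,3)
    psi=np.radians(95);E=np.array([.659,-.151,.12])
    for it in range(8):
        x,y,z=frame(E,psi);P=onplane(c,k,z,E)-E
        u,v=P@x,P@y
        # edges sampled for u in range
        m=(u>u.min()+.03)&(u<u.max()-.03)
        cs=[]
        med=np.median(v[m])
        A=np.polyfit(u[m&(v>med)],v[m&(v>med)],1);B=np.polyfit(u[m&(v<med)],v[m&(v<med)],1)
        sl=(A[0]+B[0])/2;mid=(A[1]+B[1])/2
        ue=np.percentile(u[(abs(v-mid)<.01)&(u<u.min()+.02)],50)
        E=E+y*mid+x*ue;E=E+ (0.12-E[2])*np.array([0,0,1]);psi+=sl
    print(n,"E",E.round(4),"psi",np.degrees(psi).round(2),"width",round(A[1]-B[1],4),"edges slopes",A[0].round(4),B[0].round(4),"u",u.min().round(3),u.max().round(3))
# battery in tool frame from w7
Rt=R.from_quat(o["tool_rot"]).as_matrix();p=o["eef_pos"]
pts=lambda px,zz:(onplane(w,px,Rt[:,2],p+Rt[:,2]*zz)-p)@Rt
bk=lambda h:(h[...,2]<85)|(h[...,2]>185)|(h[...,1]>120)
k=cont(w,bk,(228,0,415,290),7,9)
W=pts(k,.0097)*1000
for sgn in(-1,1):
    q=W[(np.sign(W[:,1])==sgn)&(W[:,0]>25)&(W[:,0]<110)&(abs(W[:,1])>20)];f=np.polyfit(q[:,0],q[:,1],1);print("edge y(0)",f[1].round(2),"slope",f[0].round(4))
print("front x",W[:,0].max(), pts([(262,60),(373,60),(267,277),(369,277)],.0097).round(4).tolist(), p)
```

```text
w2 E [ 0.6603 -0.1506  0.12  ] psi 95.41 width 0.0287 edges slopes -0.0058 0.0058 u -0.0 0.236
w7 E [ 0.6584 -0.1501  0.12  ] psi 94.47 width 0.0246 edges slopes 0.0096 -0.0096 u -0.001 0.225
top E [ 0.6582 -0.1492  0.12  ] psi 95.08 width 0.0274 edges slopes -0.0001 0.0001 u -0.001 0.239
side E [ 0.6629 -0.1517  0.12  ] psi 95.46 width 0.0315 edges slopes -0.0085 0.0085 u -0.002 0.281
edge y(0) -29.81 slope -0.0044
edge y(0) 30.33 slope -0.0057
front x 125.07848142490374 [[0.1011, -0.0197, 0.0097], [0.1011, 0.0196, 0.0097], [0.0188, -0.0201, 0.0097], [0.0188, 0.0203, 0.0097]] [ 0.45847009 -0.11407316  0.17522594]
```

```bash
cat >> h.py <<'E'
PSI=95.1;E0=np.array([.659,-.150,.12]);tl=np.radians(11.5)
RT=toolR(PSI,11.5);RX=RT[:,0];RZ=-RT[:,2];RY=-RT[:,1]
ORG=E0+.3*RX
def tcp(xb,h,yoff=0): # battery centre at rail xb, underside h above rail
    return ORG+RX*(xb-.030)+RZ*(.0167+h)+RY*yoff
def railpos():
    o=get_obs();d=o["eef_pos"]-ORG;return np.array([d@RX+.030,d@RY,d@RZ-.0167]).round(4)
E
python3 - <<'E'
from h import *
print(ORG,tcp(-.2,.04))
rel(tcp(-.2,.04),RT)
E
```

```text
[0.63286708 0.14281357 0.06018962] [ 0.65189744 -0.07041742  0.16160598]
shift [0.0458 0.193  0.0135] turn [-0.0109 -0.2008 -0.0995]
```

```bash
python3 -m pendant '[[[0,0.01,0.045,0,-0.002,-0.04,-0.02],[0,0.02,0.09,0,-0.005,-0.08,-0.04],[0,0.03,0.135,0.004,-0.007,-0.12,-0.06],[0,0.04,0.17,0.009,-0.009,-0.16,-0.08],[0,0.046,0.193,0.0135,-0.011,-0.2,-0.1],[0,0.046,0.193,0.0135,-0.011,-0.2,-0.1],[0,0.046,0.193,0.0135,-0.011,-0.2,-0.1],[0,0.046,0.193,0.0135,-0.011,-0.2,-0.1]]]'
python3 - <<'E'
from h import *
w=cam("wrist");s=cam("side");t=cam("top")
cv2.imwrite("pics/w8.png",w["img"][:,:,::-1]);np.save("w8pose.npy",w["pose"]);cv2.imwrite("pics/s8.png",cv2.resize(s["img"][150:310,240:460,::-1],None,fx=3.5,fy=3.5));cv2.imwrite("pics/t8.png",cv2.resize(t["img"][150:300,240:440,::-1],None,fx=4,fy=4))
print(railpos(),get_obs()["clock"],get_obs()["ft_force"])
rel(tcp(-.2,.005),RT)
E
```

```text
clock: 6.6
eef_pos: [0.651, -0.0709, 0.1615]
tool_rot: [0.672, 0.734, -0.068, 0.073]
ft_force: [-0.6, 1.0, -2.8]
grip_width: 0.0594
[-0.2005  0.0004  0.0405] 6.75 [ 0.17248275 -0.74461446 -0.99933552]
shift [0.0004 0.0004 0.0355] turn [ 0.0005 -0.0008 -0.0006]
```

View pics/w8.png

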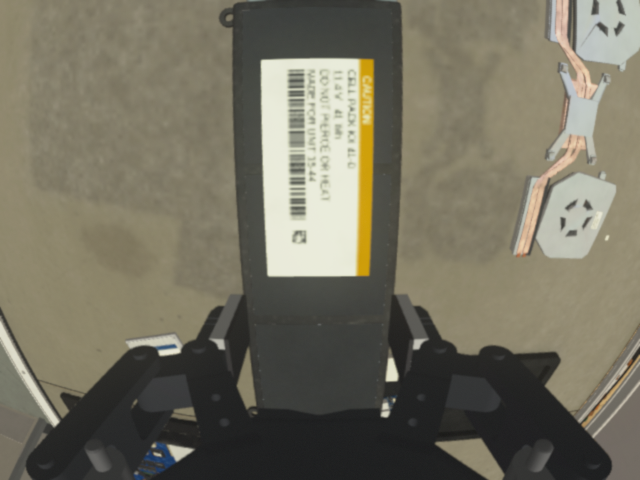

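View pics/s8.png

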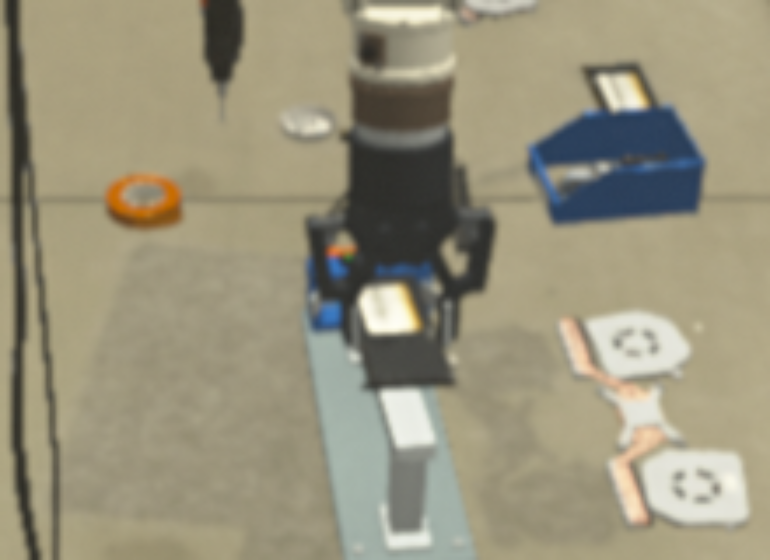

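View pics/t8.png

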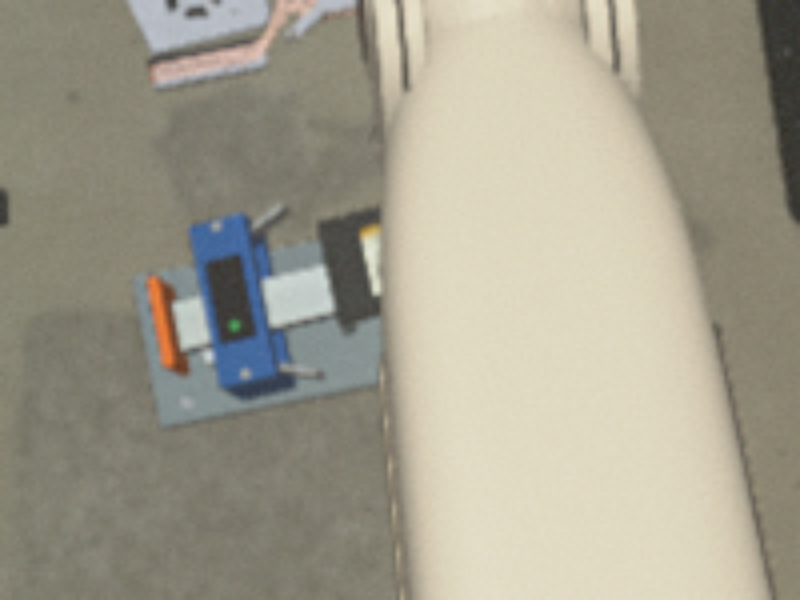

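The pictures show the battery held above the rail. Its front edge is at (320–343, 222–325) in the top crop, short of the bridge. I'll lower it close to the rail and check the centring.

```bash
python3 -m pendant '[[[0,0.0004,0.0004,0.012,0,-0.001,-0.001],[0,0.0004,0.0004,0.025,0,-0.001,-0.001],[0,0.0004,0.0004,0.034,0,-0.001,-0.001],[0,0.0004,0.0004,0.034,0,-0.001,-0.001]]]'
python3 - <<'E'
from h import *
s=cam("side");t=cam("top")
cv2.imwrite("pics/s9.png",cv2.resize(s["img"][210:300,300:410,::-1],None,fx=6,fy=6,interpolation=cv2.INTER_CUBIC));cv2.imwrite("pics/t9.png",cv2.resize(t["img"][190:260,265:345,::-1],None,fx=8,fy=8,interpolation=cv2.INTER_CUBIC))
print(railpos(),get_obs()["clock"],get_obs()["ft_force"])
E
```

```text
clock: 7.25
eef_pos: [0.6515, -0.0773, 0.1269]
tool_rot: [0.671, 0.734, -0.069, 0.073]
ft_force: [-0.6, 0.0, -1.9]
grip_width: 0.0597
[-2.0e-01 -1.0e-04  6.2e-03] 7.35 [ 0.09955758  0.55329317 -1.21533342]
```

View pics/s9.png

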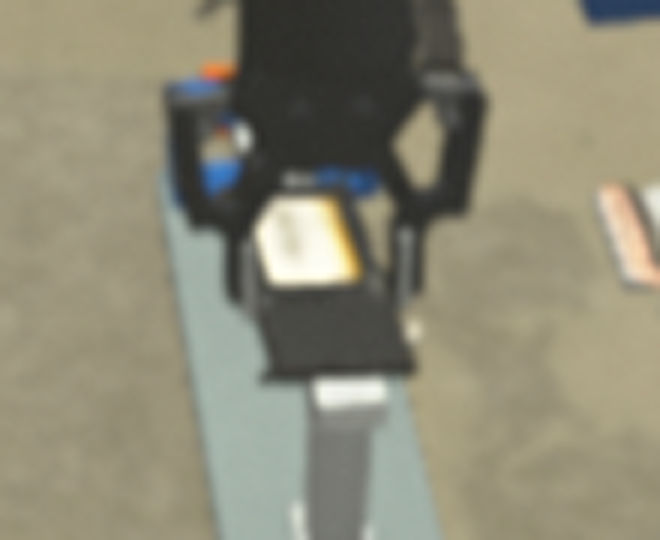

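View pics/t9.png

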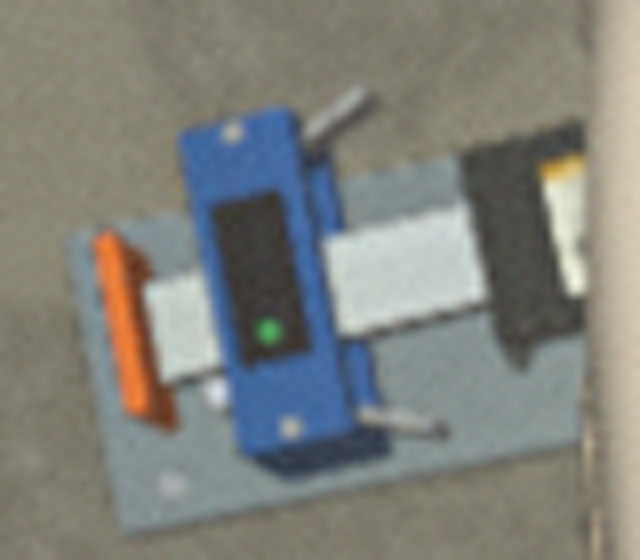

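Run:
```python
from h import *
s=cam("side");t=cam("top");h=railpos()[2];print(h)
def rp(c,px,z):
    P=onplane(c,px,RZ,ORG+RZ*z)-ORG;return np.c_[P@RX,P@RY]*1000
T=lambda x,y:(265+(x+.5)/8-.5,190+(y+.5)/8-.5);S=lambda x,y:(300+(x+.5)/6-.5,210+(y+.5)/6-.5)
print("top batt front (top face)",rp(t,[T(462,152),T(502,345)],h+.007).round(1).tolist())
print("top rail edges",rp(t,[T(325,240),T(466,206),T(340,335),T(487,302)],0).round(1).tolist())
print("top stop face/top",rp(t,[T(118,234),T(152,415)],.022).round(1).tolist(), "bridge beam top corners",rp(t,[T(182,131),T(290,108),T(242,455),T(355,432)],.035).round(1).tolist())
print("side batt rear (bottom)",rp(s,[S(270,380),S(414,373)],h).round(1).tolist())
print("side rail end",rp(s,[S(315,406),S(387,400)],0).round(1).tolist())
# intensity profiles
g=s["img"].mean(2)
for r in(268,269,270,271,272,273,274,275,276,277,278): print(r,g[r,338:376].astype(int).tolist())
```

```text
0.0069
top batt front (top face) [[-106.3, -25.6], [-106.1, 33.7]]
top rail edges [[-58.1, -13.5], [-101.9, -13.0], [-56.8, 15.8], [-102.1, 16.9]]
top stop face/top [[-1.7, -25.1], [-1.4, 30.6]] bridge beam top corners [[-29.8, -47.0], [-62.7, -45.5], [-28.6, 51.4], [-62.5, 52.7]]
side batt rear (bottom) [[-291.8, 31.8], [-293.6, -28.9]]
side rail end [[-304.2, 14.5], [-303.0, -16.0]]
268 [170, 169, 169, 170, 169, 158, 123, 83, 69, 76, 75, 74, 74, 73, 73, 74, 73, 72, 72, 72, 70, 71, 71, 70, 71, 72, 72, 73, 75, 74, 86, 113, 140, 150, 151, 149, 146, 144]
269 [170, 170, 169, 170, 171, 164, 136, 92, 75, 83, 78, 74, 75, 74, 73, 74, 74, 72, 71, 70, 68, 67, 68, 67, 66, 66, 70, 71, 71, 71, 75, 100, 132, 149, 152, 152, 150, 148]
270 [170, 169, 171, 171, 171, 163, 137, 93, 75, 82, 77, 71, 72, 71, 68, 70, 68, 66, 63, 60, 61, 61, 63, 61, 59, 58, 61, 63, 64, 63, 66, 90, 124, 147, 153, 153, 153, 151]
271 [172, 171, 171, 172, 165, 149, 118, 81, 65, 66, 64, 61, 62, 62, 68, 73, 74, 73, 70, 74, 80, 83, 89, 98, 97, 86, 77, 76, 75, 73, 80, 103, 134, 150, 154, 153, 154, 153]
272 [172, 171, 171, 170, 160,
[... 628 characters left out ...]
 232, 239, 237, 236, 235, 234, 234, 235, 236, 237, 228, 193, 171, 165, 161, 156, 154, 155, 155, 154, 155, 157, 158]
276 [171, 171, 171, 173, 172, 171, 172, 173, 172, 172, 172, 170, 155, 130, 161, 221, 235, 233, 230, 227, 222, 220, 220, 221, 218, 206, 183, 170, 167, 160, 149, 151, 154, 154, 153, 154, 154, 155]
277 [171, 172, 172, 173, 172, 171, 172, 171, 171, 172, 172, 170, 158, 128, 139, 188, 208, 206, 199, 193, 183, 178, 177, 174, 170, 165, 163, 166, 168, 160, 150, 149, 153, 153, 154, 152, 152, 153]
278 [173, 172, 173, 172, 172, 172, 171, 172, 172, 172, 172, 171, 160, 131, 119, 145, 160, 160, 156, 151, 148, 145, 145, 143, 141, 142, 151, 163, 167, 164, 156, 153, 154, 154, 153, 152, 152, 151]
```

Measured within the same images, the battery sits about 2 mm too far to rail +y (top: +2.4 mm; side: +2.2 mm). I'll correct that and lower onto the rail while watching the force.

```bash
python3 -m pendant '[[[0,0,0.002,0.001,0,0,0],[0,0,0.002,0.003,0,0,0],[0,0,0.002,0.005,0,0,0],[0,0,0.002,0.005,0,0,0]]]'; python3 -c "
from h import *
print(railpos(),get_obs()['ft_force'],get_obs()['ft_torque'])"
```

```text
clock: 7.95
eef_pos: [0.6548, -0.0779, 0.124]
tool_rot: [0.671, 0.734, -0.067, 0.074]
ft_force: [-0.7, 0.9, -2.6]
grip_width: 0.0591
[-0.2    -0.0023  0.0016] [-0.65514035  0.85285594 -2.64221945] [0.26492632 0.04744664 0.0029845 ]
```

```bash
python3 -m pendant '[[[0,0,0,0.001,0,0,0],[0,0,0,0.002,0,0,0],[0,0,0,0.002,0,0,0]]]'; python3 -c "
from h import *
print(railpos(),get_obs()['ft_force'],get_obs()['ft_torque'])"
```

```text
clock: 8.32
eef_pos: [0.6549, -0.0782, 0.1229]
tool_rot: [0.671, 0.734, -0.067, 0.075]
ft_force: [-2.6, 0.7, 4.8]
grip_width: 0.0591
[-0.2001 -0.0023  0.0005] [-2.60430918  0.74925946  4.82666739] [ 0.29240807  0.45030111 -0.07849136]
```

Contact is made: the vertical force went from -2.6 to +4.8 N with h≈0. Before sliding I'll check the lateral alignment again.

Run:
```python
from h import *
s=cam("side");t=cam("top")
cv2.imwrite("pics/s10.png",cv2.resize(s["img"][210:300,300:410,::-1],None,fx=6,fy=6,interpolation=cv2.INTER_CUBIC));cv2.imwrite("pics/t10.png",cv2.resize(t["img"][190:260,265:345,::-1],None,fx=8,fy=8,interpolation=cv2.INTER_CUBIC))
```

```text
(no output)
```

View pics/s10.png

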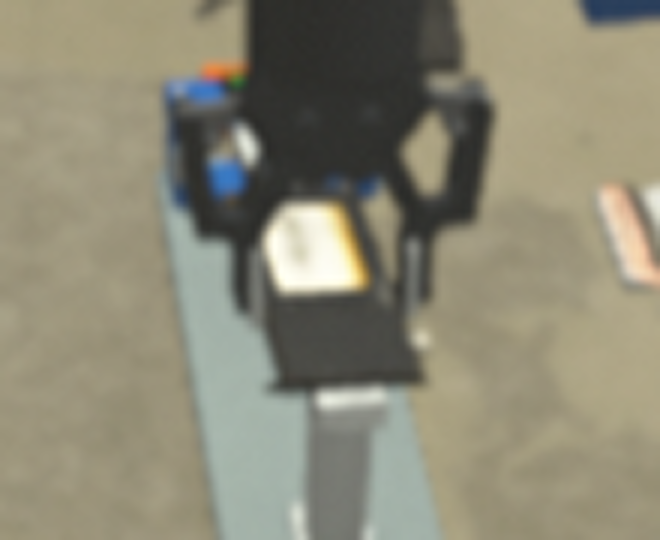

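View pics/t10.png

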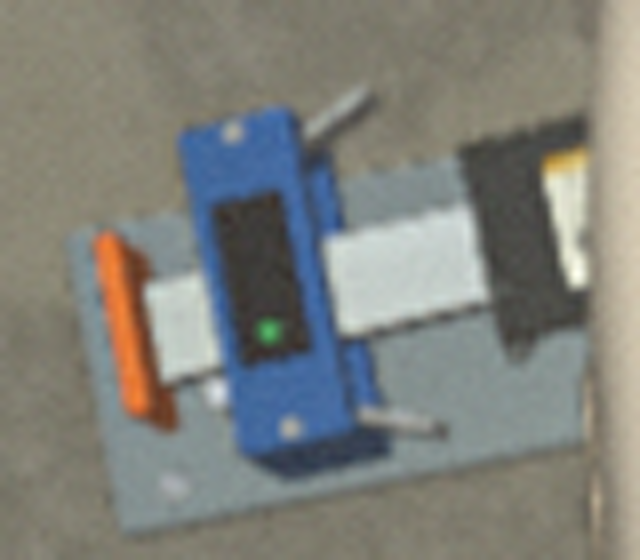

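The side view has the rear edge at 278–423 (centre 350.5) over the rail at 315–387 (centre 351). In the top view the front is centred too. I'll slide now.

```bash
python3 -m pendant '[[[0,0.008,0,0,0,0,0],[0,0.018,0,0,0,0,0],[0,0.028,0,0,0,0,0],[0,0.038,0,0,0,0,0],[0,0.045,0,0,0,0,0],[0,0.045,0,0,0,0,0]]]'
python3 - <<'E'
from h import *
t=cam("top");cv2.imwrite("pics/t11.png",cv2.resize(t["img"][190:260,265:345,::-1],None,fx=8,fy=8,interpolation=cv2.INTER_CUBIC))
print(railpos(),get_obs()['ft_force'],get_obs()['ft_torque'])
rel(tcp(-.11,-.0003,-.0023),RT)
E
```

```text
clock: 9.18
eef_pos: [0.651, -0.0326, 0.1137]
tool_rot: [0.671, 0.735, -0.066, 0.074]
ft_force: [-0.4, 1.4, 1.7]
grip_width: 0.0594
[-0.1535 -0.0024  0.0005] [-0.14935655  2.82557113  2.16491559] [ 0.83298047 -0.01180827 -0.00793923]
shift [ 0.0435 -0.0001  0.0009] turn [ 0.0018 -0.0024  0.0016]
```

View pics/t11.png

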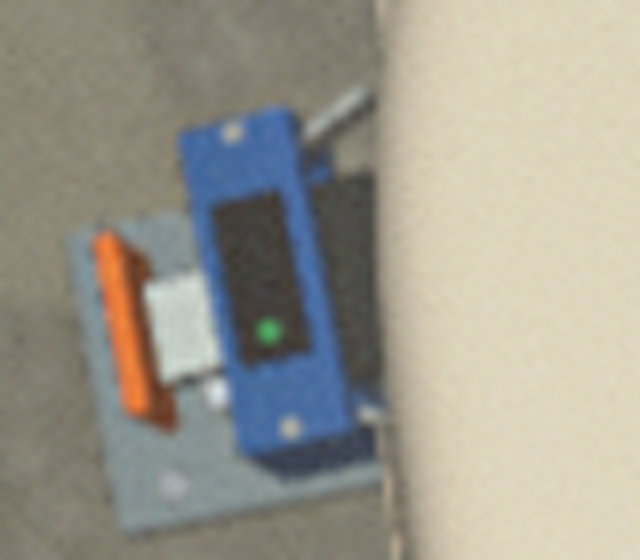

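Run:
```python
from h import *
t=cam("top")
def rp(c,px,z):
    P=onplane(c,px,RZ,ORG+RZ*z)-ORG;return (np.c_[P@RX,P@RY]*1000).round(1).tolist()
T=lambda x,y:(265+(x+.5)/8-.5,190+(y+.5)/8-.5)
print("batt edges",rp(t,[T(340,177),T(362,383)],.0075))
print("rail low",rp(t,[T(145,285),T(210,271),T(167,382),T(222,368)],0))
print("rail up (t10)",rp(t,[T(325,240),T(466,206),T(340,335),T(487,302)],0))
print("beam",rp(t,[T(182,131),T(290,108),T(242,455),T(355,432)],.035))
print("stop",rp(t,[T(118,234),T(152,415)],.022))
```

```text
batt edges [[-67.8, -29.2], [-61.9, 33.3]]
rail low [[-1.3, -13.7], [-21.8, -12.9], [-2.2, 17.0], [-19.6, 16.9]]
rail up (t10) [[-58.1, -13.5], [-101.9, -13.0], [-56.8, 15.8], [-102.1, 16.9]]
beam [[-29.8, -47.0], [-62.7, -45.5], [-28.6, 51.4], [-62.5, 52.7]]
stop [[-1.7, -25.1], [-1.4, 30.6]]
```

Centred to within 0.5 mm (battery +2.05, rail +1.7 in the same picture). I'll continue the slide.

```bash
python3 -m pendant '[[[0,0.01,0,0.0004,0,-0.001,0.001],[0,0.02,0,0.0008,0,-0.002,0.001],[0,0.03,0,0.0008,0,-0.002,0.001],[0,0.04,0,0.0008,0,-0.002,0.001],[0,0.048,0,0.0008,0,-0.002,0.001],[0,0.048,0,0.0008,0,-0.002,0.001]]]'
python3 - <<'E'
from h import *
t=cam("top");cv2.imwrite("pics/t12.png",cv2.resize(t["img"][190:260,265:345,::-1],None,fx=8,fy=8,interpolation=cv2.INTER_CUBIC))
print(railpos(),get_obs()['ft_force'],get_obs()['ft_torque'])
E
```

```text
clock: 10.02
eef_pos: [0.6471, 0.0145, 0.104]
tool_rot: [0.671, 0.734, -0.067, 0.075]
ft_force: [-0.6, 0.6, 5.3]
grip_width: 0.0591
[-0.1052 -0.0027  0.0005] [-0.22228947 -0.06313677  5.37603178] [ 0.0543426   0.07326985 -0.03160786]
```

View pics/t12.png

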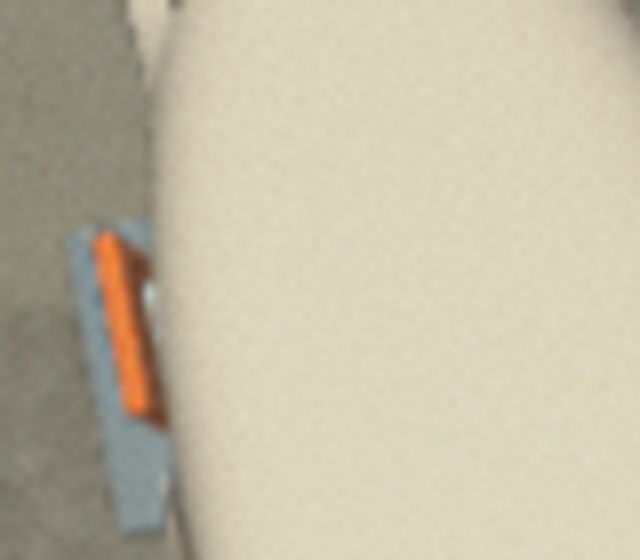

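```bash
python3 -m pendant '[[[0,0.004,0,0,0,0,0],[0,0.007,0,0,0,0,0],[0,0.009,0,0,0,0,0],[0,0.009,0,0,0,0,0]]]'
python3 - <<'E'
from h import *
w=cam("wrist");cv2.imwrite("pics/w12.png",w["img"][:,:,::-1])
print(railpos(),get_obs()['ft_force'],get_obs()['ft_torque'])
E
```

```text
clock: 10.58
eef_pos: [0.6464, 0.0222, 0.1025]
tool_rot: [0.671, 0.734, -0.067, 0.076]
ft_force: [0.0, -5.9, 4.1]
grip_width: 0.0596
[-0.0974 -0.0027  0.0005] [ 0.57753771 -5.12637056  4.17317885] [-0.9791589   0.0559823   0.08858967]
```

View pics/w12.png

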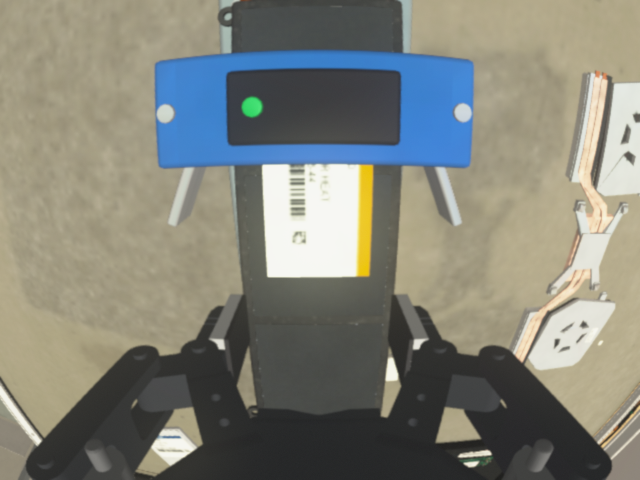

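Contact at x=-97.4 with -6 N along the rail. The wrist view shows the battery centred under the bridge, body edges at 240 and 397 and beam ends at 158 and 472. I'll press a little more to confirm it is home.

```bash
python3 -m pendant '[[[0,0.002,0,0,0,0,0],[0,0.004,0,0,0,0,0],[0,0.004,0,0,0,0,0]]]'
python3 - <<'E'
from h import *
w=cam("wrist");cv2.imwrite("pics/w13.png",w["img"][:,:,::-1])
s=cam("side");cv2.imwrite("pics/s13.png",cv2.resize(s["img"][200:300,290:410,::-1],None,fx=6,fy=6,interpolation=cv2.INTER_CUBIC))
print(railpos(),get_obs()['ft_force'],get_obs()['ft_torque'])
E
```

```text
clock: 11.0
eef_pos: [0.6462, 0.0223, 0.1024]
tool_rot: [0.672, 0.733, -0.07, 0.078]
ft_force: [0.5, -11.5, 6.2]
grip_width: 0.0596
[-0.0972 -0.0026  0.0006] [  1.40731913 -11.08176138   5.86555676] [-2.22030886e+00  5.53653284e-04  2.29718746e-01]
```

View pics/s13.png

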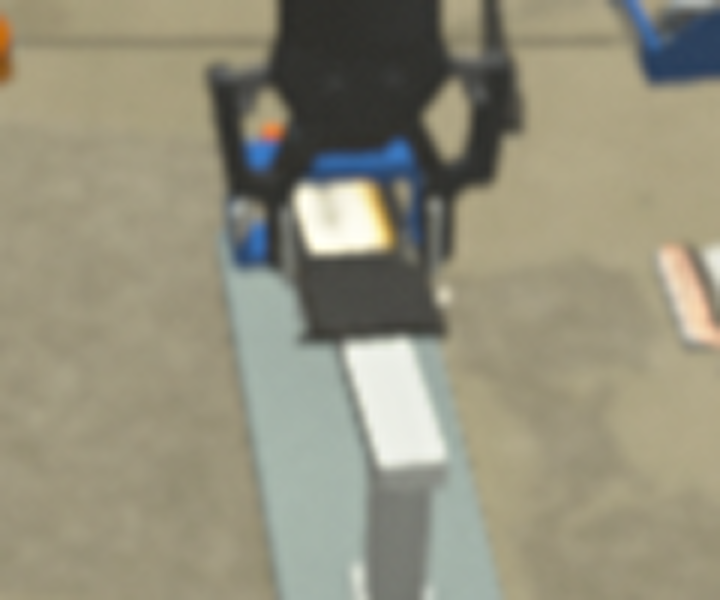

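It is firmly stopped (pressing harder gave +0.2 mm and 11 N). The rear edge at 307–445 is centred on the rail at 343–411. I'll relax, open and look before retreating.

```bash
python3 -m pendant '[[[0,0,0,0,0,0,0],[0,0,0,0,0,0,0],[0.75,0,0,0,0,0,0],[0.85,0,0,0,0,0,0],[1,0,0,0,0,0,0],[1,0,0,0,0,0,0],[1,0,0,0,0,0,0]]]'
python3 - <<'E'
from h import *
w=cam("wrist");cv2.imwrite("pics/w14.png",w["img"][:,:,::-1])
print(railpos(),get_obs()['ft_force'],get_obs()['ft_torque'])
E
```

```text
clock: 11.98
eef_pos: [0.6462, 0.0225, 0.1024]
tool_rot: [0.672, 0.733, -0.07, 0.078]
ft_force: [-1.0, -0.7, 0.2]
grip_width: 0.0854
[-0.0971 -0.0026  0.0005] [-0.42997638 -0.19513834  0.05943846] [ 0.17781103 -0.00534152  0.01936295]
```

View pics/w14.png

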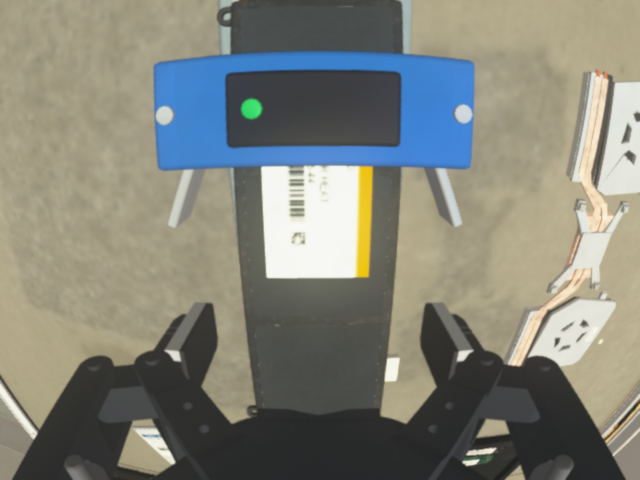

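The jaws are clear on both sides and the battery hasn't moved. I'll retreat straight off the rail, then back away for a check.

```bash
python3 -m pendant '[[[1,0,0,-0.01,0,0,0],[1,0,0,-0.04,0,0,0],[1,0,0,-0.08,0,0,0],[1,0,0,-0.12,0,0,0],[1,-0.02,-0.04,-0.15,0,0,0],[1,-0.06,-0.09,-0.16,0,0,0],[1,-0.10,-0.14,-0.16,0,0,0],[1,-0.14,-0.19,-0.15,0,0,0],[1,-0.16,-0.22,-0.15,0,0,0],[1,-0.16,-0.22,-0.15,0,0,0]]]'
python3 - <<'E'
from h import *
w=cam("wrist");cv2.imwrite("pics/w15.png",w["img"][:,:,::-1])
t=cam("top");cv2.imwrite("pics/t15.png",t["img"][:,:,::-1]);cv2.imwrite("pics/t15c.png",cv2.resize(t["img"][185:265,265:425,::-1],None,fx=5,fy=5,interpolation=cv2.INTER_CUBIC))
s=cam("side");cv2.imwrite("pics/s15.png",cv2.resize(s["img"][200:300,290:410,::-1],None,fx=6,fy=6,interpolation=cv2.INTER_CUBIC))
print(get_obs()["clock"],get_obs()["ft_force"])
E
```

```text
clock: 13.28
eef_pos: [0.4355, -0.123, 0.2835]
tool_rot: [0.673, 0.732, -0.069, 0.079]
ft_force: [0.4, 0.5, 0.3]
grip_width: 0.0853
13.425 [ 0.42374247 -0.13064027 -0.29754086]
```

View pics/t15.png

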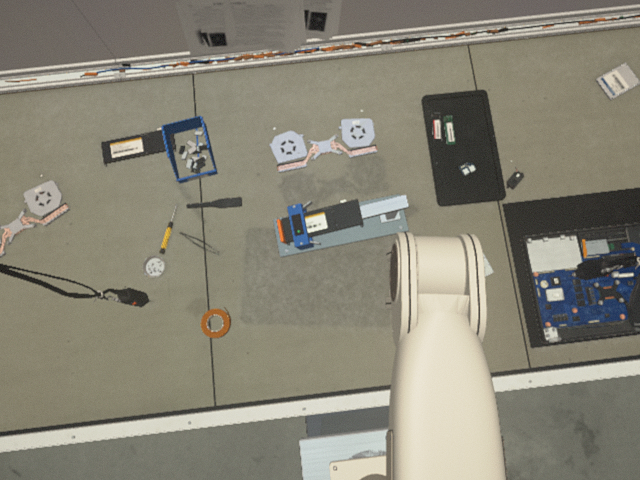

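View pics/t15c.png

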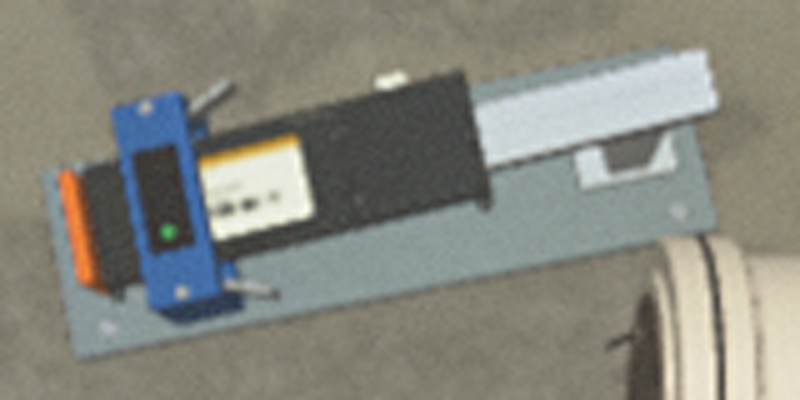

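View pics/s15.png

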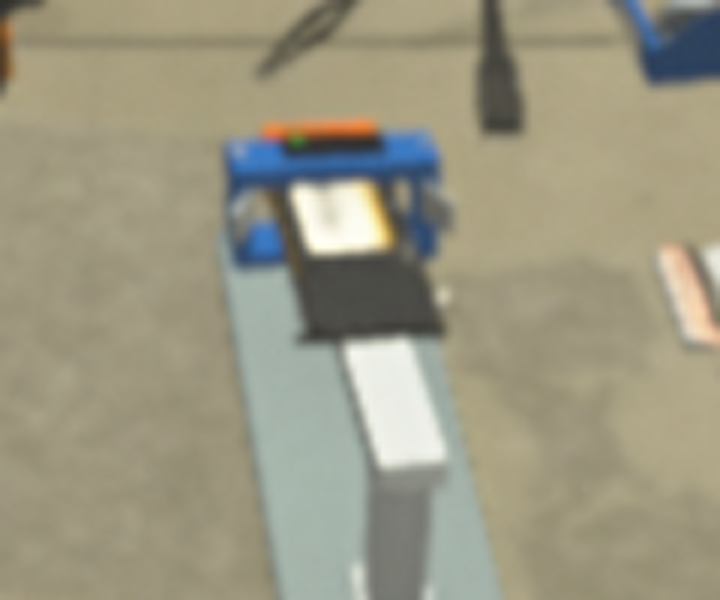

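The top view shows the battery under the bridge, its front end against the orange stop at crop (82–103, 170–290) and its rear at (465–488, 72–200). The side view shows it flat on the rail. One last numeric check follows.

Run:
```python
from h import *
t=cam("top")
def rp(c,px,z):
    P=onplane(c,px,RZ,ORG+RZ*z)-ORG;return np.c_[P@RX,P@RY]*1000
k=cont(t,lambda h:(h[...,2]<95),(315,195,366,235),3,3);q=rp(t,k,.007)
m=(q[:,0]>-180)&(q[:,0]<-100)
for sg in(-1,1):
    e=q[m&(np.sign(q[:,1]-1.7)==sg)&(abs(q[:,1]-1.7)>25)];f=np.polyfit(e[:,0],e[:,1],1);print("edge y@-140",np.polyval(f,-140).round(1),"slope deg",np.degrees(f[0]).round(2))
print("rear x",q[:,0].min().round(1))
k=cont(t,lambda h:(h[...,2]>185)&(h[...,1]<30),(363,185,420,215),0,3);q=rp(t,k,0)
m=(q[:,0]>-285)&(q[:,0]<-205)
for sg in(-1,1):
    e=q[m&(np.sign(q[:,1]-1.7)==sg)&(abs(q[:,1]-1.7)>8)];f=np.polyfit(e[:,0],e[:,1],1);print("rail y",np.polyval(f,-240).round(1),np.degrees(f[0]).round(2))
T=lambda x,y:(265+(x+.5)/5-.5,185+(y+.5)/5-.5)
print("rear",rp(t,[T(465,72),T(487,198)],.007).round(1).tolist())
print("label",rp(t,[T(200,158),T(300,135)],.007).round(1).tolist())
```

```text
edge y@-140 -28.5 slope deg -0.93
edge y@-140 30.3 slope deg 0.01
rear x -191.3
rail y -12.4 0.37
rail y 13.5 -1.35
rear [[-191.6, -28.7], [-188.6, 32.3]]
label [[-59.7, -20.0], [-109.1, -18.9]]
```

View pics/w15.png

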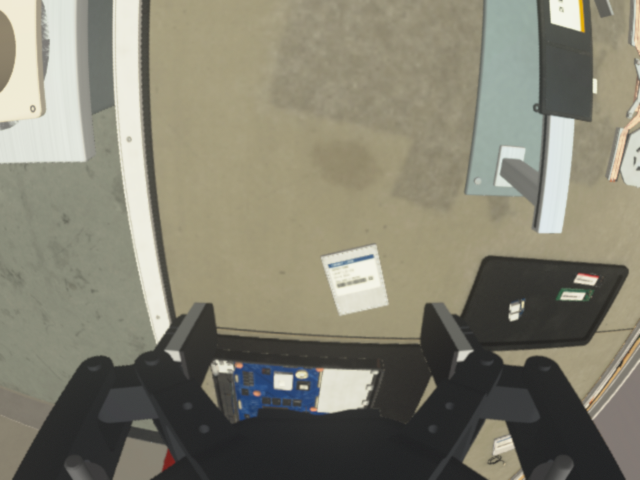

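```bash
python3 -c "
from workcell import *
print(job_done(),get_obs()['clock'])"
```

```text
the job is handed in; nothing more can be done
the job is handed in; nothing more can be done
```

The battery is home on the rail, and the job was handed in at about 13.5 s of the 40 s allowed. I gripped it across its 62 mm width and laid it label up on the upper rail, then slid it down in light contact (about 5–8 N) under the bridge. It met the stop: pressing harder moved it only 0.2 mm more, at 11 N. I then relaxed, opened the jaws and backed away.

**Last checks:**
- **Fit on the rail:** In the top and side views the battery lies flat, with its end against the orange stop. Its centre is within about 1 mm of the rail's centre, and its average heading matches the rail's to within about 0.1°.
- **Bystanders:** I never touched the disk drive, tape roll, brush or yellow screwdriver. In the pictures they looked unmoved, but I did not measure them.
- **Disagreements:** My frame put the stop contact at x = -97.2 mm instead of -95 mm. The top camera had already shown the stop 1.5 mm uphill of my frame, so I take this as calibration error. The single-edge slope fits in that last check scattered by about 1°, from the coarse pixels.

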